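Ratchet a tube block fast on a laboratory shaker

ROBOT

A 7-joint arm with a two-finger parallel gripper is mounted at the origin on the work surface. World frame = base frame: x ahead of the robot, y to its left, z up, the work surface at z = 0. Lengths are in mm, angles in rad, forces in N, time in s.
With the tool pointing down it reaches from about 400 to 850 mm from the base axis. Payload 4.5 kg.
Tool frame: the origin (TCP) lies between the finger pads; the fingertips stand 22 mm ahead of it and the grasp point (between the pads) lies 3 mm ahead of it (arm.tip_reach is the z of the fingertips in the tool frame, in mm); z points along the fingers, y is the line along which they close (so a half turn about z gives the same grasp; the last joint's range is limited). The gripper opens to 88 mm and grips with 3 to 60 N. Pads are 18 mm wide; open, the fingers measure 123 mm over their backs; the gripper's body (75 mm by 187 mm) begins 45 mm behind the grasp point.
Start: joints at [1.172, 0.689, -0.195, 1.565, 0.157, 0.902, -0.215], TCP at [262.164, -567.381, 260.743] pointing down, gripper open.
Joint ranges: [-3.01, 3.01], [-0.46, 2.08], [-1.47, 1.51], [0.13, 2.56], [-1, 4.14], [0.04, 2.09], [-2.66, 2.66]. Speed limits (rad/s): [2.57, 2.57, 3.14, 3.14, 3.14, 3.14, 3.14].

INTERFACE

Orientations are given as a rotation vector (axis times angle).
In Python, from bench import arm gives the robot as it stands.
- The arm moves only by the tool arm_command, never from a script. Its argument "motion" is a list of rows, each an object with "travel": the shift along the tool's x, y, z in mm, a list of three; "roll": the turn about the tool's z in degrees; "jaw": the closure, from 0 (fully open) to 1 (shut). A call has 1 to 10 rows; each row shifts and turns the commanded pose from where the row before left it, along the tool's axes as they then stand; what a row does not reach is not made up. A row lasts 1/10 s, in which the tool goes at most 50 mm and 8.59 degrees, less where a joint would pass 70% of its speed; a pose out of reach is approached as far as the arm can. A call with a gripper value outside its range is refused whole. The fingers move at their own pace and stop on an object; the grip force is fixed at half the most. Time passes only in rows, so rows that do not move let the fingers close. It gives the time, the measured TCP pose, the force, the opening and the grip force at its end, in the units of the state.
- arm.sense(): the state, without advancing time (a new reading comes with each control period).
- arm.get_image(name): name is "scene" or "top"; returns the picture (480x640x3 uint8, blue, green, red); there is no depth.
- arm.calibration(name): a dict with "fx", "fy", "cx", "cy" (pixels), "D" ([k1, k2, p1, p2, k3] as OpenCV has them; the pictures are not rectified), "xyz" and "attitude" of the camera in the world. Camera axes: x right, y down, z forward; pixel columns grow to the right and rows downward; lengths in mm; the calibration is good to about 2 mm. A picture is of the moment at which its call begins. calibration takes no time and is no camera call.
- arm.finish_job(): hands the job in; it is judged then, once.
The state is a dict: "clock": time; "joint_pos": joint angles; "joint_velocities": joint speeds; "joint_torque": joint torques, N m; "tcp_pos": TCP position; "tcp_rot": TCP orientation; "ft_force": force on the tool from outside, world axes, zero at the start; "torque": the same for the moment, N m; "grip_width": finger opening in mm; "finger_force": force on a finger pad.
Only numpy, scipy, OpenCV 4.12 (cv2) and the standard library are available. Lean on these libraries where they do the work, as an engineer would, in place of code of your own. Each camera call takes 0.05 s, during which the arm holds its last target. There are 200 camera calls.

TASK

Stand the tall aluminium tube block upright in the middle of the shaker's platform, its long faces along the two clamping bars, and let go of it. Then work the ratchet lever back and forth by its knob until the bars hold the block firmly, without overtightening. Close the bar with the lever only, leave everything else on the bench alone, and let go at the end.

Things in the scene. Friction and masses are not known exactly. Their poses are not given: they have to be found in the camera images.
- block: Tall aluminium tube block, an upright box 64 mm (its x) by 46 mm (its y) by 60 mm high, six dark tube holes in its top (shallow), 0.3 to 0.55 kg. Origin: centre of its underside, z up. At the start it stands on the bench to the robot's left in one of two places (a clear beaker stands in the other). It is clamped by its 64 mm long faces.
- shaker: Grey shaker, about 240 x 360 x 85 mm, fixed to the bench, its place and yaw different each time. Origin on the bench under the nest. Its x runs along both clamping bars, away from the robot at yaw 0; y from the moving bar towards the fixed bar; z up.
- nest (a point): Middle of the flat platform, on its top surface (85 mm above the bench), on a dark rubber patch; axes of the shaker. Both bars stand 25 mm above the platform. The fixed bar (steel, 120 mm long) is on the +y side; its face is 30 to 41 mm from this point, bolted differently each time and not measured. The block set here, its x along the bars, has at least 6 mm of room each side.
- jaw: Moving clamping bar, 100 mm long, on the platform's -y side; origin at the foot of its rubber face, middle of its length. Starts 33 mm from the nest, moves to the shaker's +y, 10 mm per rad of clockwise lever turn, pushing the block to the fixed bar. Sprung face: some 40 N more grip per mm after that. It stays put when the lever is let go. Do not push it with the fingers.
- knob (a point): Centre of the top of the black knob at the end of the ratchet lever: an upright round post 22 mm across and 46 mm high (its top 91 mm above the platform), on the lever arm, 90 mm out from the lever's axis. The lever points to the shaker's -x at lever angle 0.
- pivot (a point): Vertical axis of the lever at its hub, 165 mm from the nest on the shaker's -y side; axes of the shaker. Knob relative to it, in the shaker's frame, at lever angle a: (-0.090 cos a, +0.090 sin a). The hub is 72 mm across, its top 46 mm above the platform. Two steel posts, tops 55 mm above the platform, stand 47 mm from the axis at either end of the lever's arc.
- lever (a joint): Angle in rad, -0.75 to 0.75 (blocked beyond), growing clockwise from above (knob to shaker's +y). Clockwise swings close the bar; back swings are nearly free (under 1.5 N). Lost motion to 0.25 rad, then a knock (to 12 N) as it bites. Push on the moving knob: 4 to 5 N closing freely, then 1 N per 9 N of grip: 8 to 12 N is right, over 16 too tight (at rest friction hides up to 4 N). 2 to 5 swings.
- beaker: Bystander: clear beaker 68 mm across, 85 mm high, origin under its centre. Leave it.
- low_block: Bystander: a low aluminium block 75 x 50 x 20 mm, not the one to be clamped. Leave it.
- cap: Bystander: loose blue screw cap, 32 mm across, 13 mm high, near the block. Leave it.
- bottle: Bystander: capped bottle 68 mm across, 150 mm high, on the left. Leave it.
Mind the look-alikes: they are no part of the job. Leave any orange look-alike of the block alone.

How it is judged (in metres and radians):
On the way, in this order (a step that is already met when the one before it is completed fails the run):
1. the block stands upright on the platform between the bars, let go of and not yet clamped (horizontal distance between block and nest below 0.025 m and z of block in the frame of nest between -0.004 and 0.004 m and angle between block's own z axis and vertical below 0.1 rad and contact force between the fingers and block below 0.1 N and contact force between jaw and block below 3 N), for 0.2 s.
2. the bars grip the block (contact force between jaw and block above 15 N), for 0.2 s.
At the end, for the whole second after the job is handed in: The block stands upright on the platform (within 4 mm of its surface, tilt under 0.1 rad), its long faces along the bars (within 0.1 rad) and within 20 mm of the middle of the bars' length, at rest and held by the clamping bar with more than 15 N (contact force between jaw and block above 15 N and x of block in the frame of nest between -0.02 and 0.02 m and z of block in the frame of nest between -0.004 and 0.004 m and angle between the x axis of block and the x axis of nest, either way round below 0.1 rad and angle between block's own z axis and vertical below 0.1 rad and linear speed of block below 0.01 m/s); the robot touches nothing.
It fails at once if overtightened: the clamping bar presses the block with more than 120 N (contact force between jaw and block above 120 N).
It fails at once if the clamping bar pushed directly by the fingers with more than 8 N (contact force between the fingers and jaw above 8 N).
It fails at once if the block tipped over (angle between block's own z axis and vertical above 0.6 rad).
It fails at once if a bystander disturbed (moved more than 30 mm) (distance of any of beaker, low_block, cap, bottle from where it was at the start of the episode above 0.03 m).
It also fails if it takes over 72 s, if anything falls off the work surface, if the arm or the gripper's body presses on something with over 40 N, if the wrist force passes 120 N, or if a joint passes its speed limit or range.

## Working session

There is one attempt and no reset: what is moved stays moved. The work goes in short steps, Python scripts to look and compute and a tool call to move; the robot and the scene stay as the last step left them, time stands still between calls to the robot, and variables do not carry over. Pictures are saved under pics/ and viewed, at most 13 in all, crops included, and the job is handed in when it is done.

Besides the shell and the picture viewer there is one more tool, called after "Call:" as a command line: name --argument value ..., lists and objects as JSON in quotes. arm_command: Moves the arm, as the interface text tells. Its arguments: {"type":"object","properties":{"motion":{"type":"array"}},"required":["motion"]}

```bash
ls; mkdir -p pics
python3 - <<'E'
from bench import arm
import cv2
for n in("scene","top"):
    cv2.imwrite(f"pics/{n}0.png",arm.get_image(n)); print(arm.calibration(n))
s=arm.sense();print(s)
E
```

```text
pics
{'fx': 456.59382305272317, 'fy': 456.59382305272317, 'cx': 306.89686292013135, 'cy': 236.87007389849654, 'D': array([-0.01150018,  0.        ,  0.        ,  0.        ,  0.        ]), 'xyz': array([878.59990684, 611.45274853, 848.84391918]), 'attitude': array([-0.93159054, -2.57834162,  0.99011296])}
{'fx': 521.0453173252075, 'fy': 521.0453173252075, 'cx': 309.2064732119104, 'cy': 237.32391868698733, 'D': array([0.04183494, 0.        , 0.        , 0.        , 0.        ]), 'xyz': array([ 329.98387922,   77.0875558 , 1293.67036806]), 'attitude': array([-2.16621139,  2.13158338, -0.10739979])}
{'clock': 0.1, 'joint_pos': array([ 1.17182415,  0.68989551, -0.19453874,  1.56624146,  0.15732242,
        0.90252535, -0.21507709]), 'joint_velocities': array([-0.00070301, -0.0033959 , -0.00106764, -0.0026451 , -0.00098944,
        0.00083804,  0.00168936]), 'joint_torque': array([-3.05907815e-03, -5.28504002e+01, -1.27127666e+00, -1.53839582e+01,
       -5.25293592e-02,  2.00318274e-03,  4.97040719e-05]), 'tcp_pos': array([ 261.85681445, -566.90444796,  259.99318807]), 'tcp_rot': array([-3.06672178e+00, -6.74356113e-01,  7.65481795e-04]), 'ft_force': array([ 0.01796127, -0.54962778, -0.08075454]), 'torque': array([-0.015323  , -0.05378645,  0.02267347]), 'finger_force': 0.0, 'grip_width': 88.1839289069241}
```

View pics/top0.png

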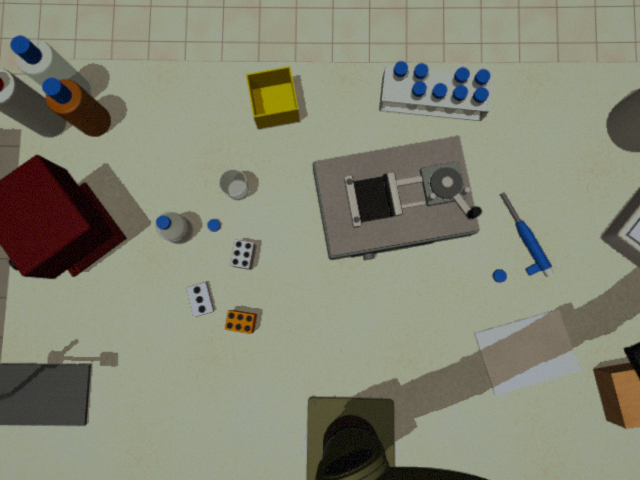

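View pics/scene0.png

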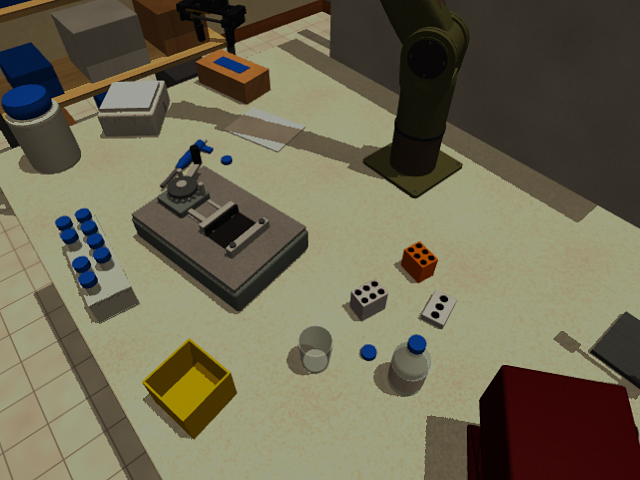

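Candidates for the block, as seen in the top view:
- Grey block with six holes at (242,253).
- Orange look-alike at (240,321).
- Low block with three holes at (200,298).
- White rack at (435,92).

The description fits the grey block at (242,253). The cap is at (214,225), the beaker at (236,184), the hub at (446,181) and the knob at (474,212). I'll check the choice in one close crop.

```bash
cat > h.py <<'E'
import numpy as np, cv2
from bench import arm
from scipy.spatial.transform import Rotation as R
def ray(n,uv):
    c=arm.calibration(n);K=np.array([[c['fx'],0,c['cx']],[0,c['fy'],c['cy']],[0,0,1]])
    p=cv2.undistortPoints(np.float64(uv).reshape(-1,1,2),K,np.array(c['D']))[:,0]
    d=np.c_[p,np.ones(len(p))]@R.from_rotvec(c['attitude']).as_matrix().T
    return np.array(c['xyz']),d
def plane(n,uv,z):
    o,d=ray(n,uv); return (o+d*((z-o[2])/d[:,2])[:,None])[:,:2]
def proj(n,P):
    c=arm.calibration(n);K=np.array([[c['fx'],0,c['cx']],[0,c['fy'],c['cy']],[0,0,1]])
    Rm=R.from_rotvec(c['attitude']).as_matrix().T
    return cv2.projectPoints(np.float64(P).reshape(-1,1,3),cv2.Rodrigues(Rm)[0],-Rm@c['xyz'],K,np.array(c['D']))[0][:,0]
E
python3 - <<'E'
import cv2,numpy as np
t=cv2.imread('pics/top0.png');s=cv2.imread('pics/scene0.png')
a=cv2.resize(t[125:265,305:495],None,fx=4,fy=4,interpolation=cv2.INTER_CUBIC)[:, :] # 760x560
cv2.imwrite('pics/c1.png',cv2.convertScaleAbs(a,alpha=1.3))
b=cv2.resize(t[225:345,180:270],None,fx=4.4,fy=4.4,interpolation=cv2.INTER_CUBIC)
c=cv2.resize(s[230:340,340:470],None,fx=3,fy=3,interpolation=cv2.INTER_CUBIC)
o=np.zeros((600,800,3),np.uint8);o[:b.shape[0],:b.shape[1]]=b;o[:c.shape[0],400:400+c.shape[1]]=c
cv2.imwrite('pics/c2.png',o)
E
```

```text
(no output)
```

View pics/c1.png

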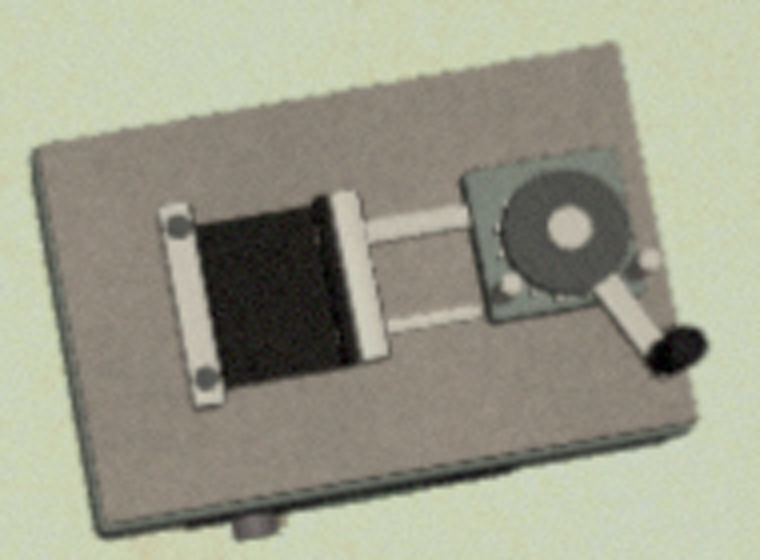

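View pics/c2.png

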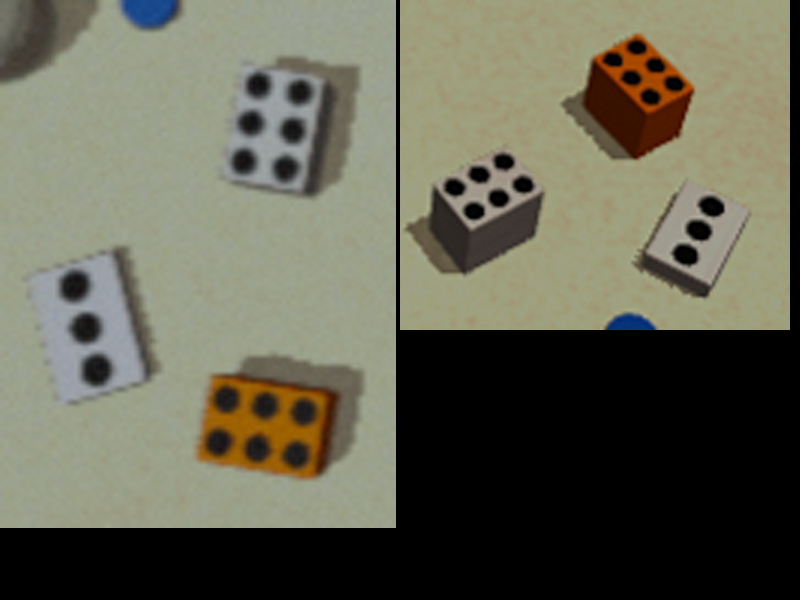

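The crops confirm it: the tall grey six-hole block is at (242,253). Now I'll turn the points I read off the crops into positions.

```bash
cat > m.py <<'E'
from h import *
def c1(p): return (np.float64(p)+.5)/4-.5+[305,125]
def c2(p): return (np.float64(p)+.5)/4.4-.5+[180,225]
def c3(p): return (np.float64(p)-[400,0]+.5)/3-.5+[340,230]
H=plane('top',c2([(258,85),(300,93),(250,123),(292,130),(243,162),(286,169)]),60)
H2=plane('scene',c3([(474,211),(455,187),(498,198),(479,174),(523,184),(503,161)]),60)
for h in(H,H2):
    d=(h[0]-h[4])+(h[1]-h[5]);print('block',h.mean(0),np.degrees(np.arctan2(d[1],d[0])),np.ptp(h,axis=0))
S=plane('top',c1([(35,148),(615,42),(692,425),(100,528)]),85)
print('plat',S.round(1).tolist(),S.mean(0));
for a,b in((3,0),(2,1),(1,0),(2,3)):
    d=S[b]-S[a];print(np.degrees(np.arctan2(d[1],d[0])),np.linalg.norm(d))
F=plane('top',c1([(160,208),(188,203),(195,407),(224,402)]),110)
J=plane('top',c1([(330,193),(357,190),(362,360),(387,356)]),110)
for f in(F,J):
    d=f[0]+f[1]-f[2]-f[3];print('bar',f.round(1).tolist(),f.mean(0),np.degrees(np.arctan2(d[1],d[0])),np.linalg.norm(d)/2)
hub=plane('top',c1([(567,230)]),131)[0];print('hub',hub,'disc pts',plane('top',c1([(502,232),(631,230),(566,170),(566,295)]),131).round(1).tolist())
print('knob',plane('top',c1([(684,344)]),176))
E
python3 m.py
```

```text
block [438.75469367 265.62115511] -8.826702003354512 [45.37089809 29.63318517]
block [439.54089871 262.58807402] -7.842257958451532 [45.03036368 28.55947279]
plat [[658.2, 97.3], [725.9, -245.0], [497.7, -285.7], [432.3, 55.8]] [578.53367628 -94.40018786]
10.40844729656863 229.64826976921032
10.105508356922716 231.80181387704434
101.18191874301571 348.9424891815389
100.83033151423487 347.6945237832258
bar [[616.7, 23.9], [619.8, 7.7], [500.6, 2.8], [503.7, -13.8]] [560.18535478   5.16244268] 10.395935482788062 118.05901140037778
bar [[626.6, -74.1], [628.6, -89.7], [529.1, -92.4], [531.6, -106.7]] [578.98360145 -90.722638  ] 10.270673890974575 98.84022000313857
hub [ 601.39129996 -204.52238132] disc pts [[599.9, -168.2], [601.8, -240.2], [636.0, -204.4], [564.1, -203.5]]
knob [[ 528.96629721 -255.0403027 ]]
```

Call:
arm_command --motion '[{"travel":[0,0,0],"roll":-8,"jaw":0},{"travel":[0,0,0],"roll":-8,"jaw":0},{"travel":[0,0,0],"roll":-8,"jaw":0},{"travel":[0,0,0],"roll":-8,"jaw":0},{"travel":[0,0,0],"roll":-8,"jaw":0},{"travel":[0,0,0],"roll":-8,"jaw":0},{"travel":[0,0,0],"roll":-8,"jaw":0},{"travel":[42,19,0],"roll":0,"jaw":0},{"travel":[42,19,0],"roll":0,"jaw":0},{"travel":[42,19,0],"roll":0,"jaw":0}]'

```text
clock: 1.1
tcp_pos: [338.8, -450.8, 260.3]
tcp_rot: [-2.393, -2.034, -0.001]
ft_force: [0.6, 0.3, -0.3]
grip_width: 87.8
finger_force: 0.0
```

Call:
arm_command --motion '[{"travel":[42,19,0],"roll":0,"jaw":0},{"travel":[42,19,0],"roll":0,"jaw":0},{"travel":[42,19,0],"roll":0,"jaw":0},{"travel":[42,19,0],"roll":0,"jaw":0},{"travel":[42,19,0],"roll":0,"jaw":0},{"travel":[42,19,0],"roll":0,"jaw":0},{"travel":[42,19,0],"roll":0,"jaw":0},{"travel":[42,19,0],"roll":0,"jaw":0},{"travel":[42,19,0],"roll":0,"jaw":0},{"travel":[0,0,0],"roll":0,"jaw":0}]'

```text
clock: 2.1
tcp_pos: [571.2, -97.5, 261.0]
tcp_rot: [-2.379, -2.048, -0.011]
ft_force: [0.7, 0.2, 0.2]
grip_width: 87.8
finger_force: 0.0
```

```bash
cat >> h.py <<'E'
def go(x,y,z,yaw=None):
    s=arm.sense();M=R.from_rotvec(s['tcp_rot']).as_matrix()
    a=np.degrees(np.arctan2(M[1,1],M[0,1]))
    print('tcp',s['tcp_pos'].round(1),'yang',a.round(2),'q',s['joint_pos'].round(2),'tool delta',(M.T@(np.array([x,y,z])-s['tcp_pos'])).round(1), 'roll',None if yaw is None else round((a-yaw+90)%180-90,1),'F',s['ft_force'].round(1),s['grip_width'].round(1))
E
python3 -c "
from h import *
go(439,264,190,-8.4)"
```

```text
Traceback (most recent call last):
  File "h.py", line 18, in go
    print('tcp',s['tcp_pos'].round(1),'yang',a.round(2),'q',s['joint_pos'].round(2),'tool delta',(M.T@(np.array([x,y,z])-s['tcp_pos'])).round(1), 'roll',None if yaw is None else round((a-yaw+90)%180-90,1),'F',s['ft_force'].round(1),s['grip_width'].round(1))
                                                                                                                                                                                                                                        ^^^^^^^^^^^^^^^^^^^^^
AttributeError: 'float' object has no attribute 'round'
```

```bash
sed -i "s/s\['grip_width'\].round(1)/round(s['grip_width'],1)/" h.py
python3 -c "
from h import *
go(439,264,190,-8.4)"
```

```text
tcp [571.2 -97.5 261. ] yang -8.56 q [ 0.34  0.65 -0.43  1.7   0.33  0.86 -0.38] tool delta [ 337.3 -184.8   72.7] roll -0.2 F [0.7 0.2 0.2] 87.8
```

Call:
arm_command --motion '[{"travel":[34,-18,0],"roll":0,"jaw":0},{"travel":[34,-18,0],"roll":0,"jaw":0},{"travel":[34,-18,0],"roll":0,"jaw":0},{"travel":[34,-18,0],"roll":0,"jaw":0},{"travel":[34,-18,0],"roll":0,"jaw":0},{"travel":[34,-18,10],"roll":0,"jaw":0},{"travel":[34,-18,15],"roll":0,"jaw":0},{"travel":[34,-18,15],"roll":0,"jaw":0},{"travel":[34,-18,15],"roll":0,"jaw":0},{"travel":[31,-22,15],"roll":0,"jaw":0}]'

```text
clock: 3.1
tcp_pos: [439.9, 256.8, 190.0]
tcp_rot: [2.393, 2.035, 0.001]
ft_force: [-0.2, 0.7, -0.6]
grip_width: 88.2
finger_force: 0.0
```

Call:
arm_command --motion '[{"travel":[0,0,0],"roll":0,"jaw":0},{"travel":[0,0,0],"roll":0,"jaw":0}]'

```text
clock: 3.3
tcp_pos: [439.4, 255.9, 190.2]
tcp_rot: [2.39, 2.039, -0.003]
ft_force: [0.3, -1.2, -0.1]
grip_width: 88.0
finger_force: 0.0
```

Run:
```python
from h import *
go(439,264.5,40,-8.4)
t=arm.get_image('top');s=arm.get_image('scene')
o=np.zeros((520,800,3),np.uint8)
a=cv2.resize(t[190:320,180:280],None,fx=4,fy=4);b=cv2.resize(s[220:350,310:410],None,fx=4,fy=4);o[:,:400]=a;o[:,400:]=b
cv2.imwrite('pics/p1.png',o)
```

```text
tcp [439.4 255.9 190.2] yang -9.07 q [-0.42  0.66 -0.32  1.98  0.37  0.56 -1.15] tool delta [  8.6  -1.6 150.2] roll -0.7 F [ 0.3 -1.2 -0.1] 88.0
```

View pics/p1.png

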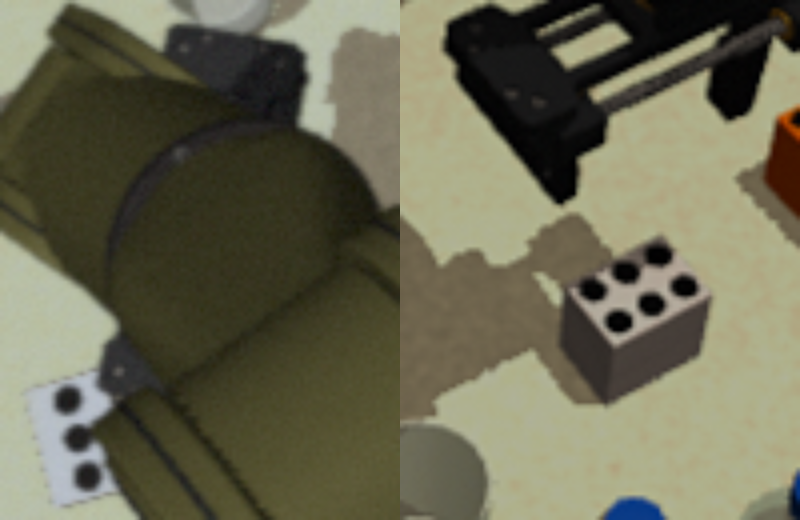

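The view shows the open gripper above the grey six-hole block (seen at about (640,320) in the right half), with nothing in the way. I'll go down next.

Call:
arm_command --motion '[{"travel":[8,-1,20],"roll":-0.7,"jaw":0},{"travel":[0,0,25],"roll":0,"jaw":0},{"travel":[0,0,25],"roll":0,"jaw":0},{"travel":[0,0,25],"roll":0,"jaw":0},{"travel":[0,0,25],"roll":0,"jaw":0},{"travel":[0,0,16],"roll":0,"jaw":0},{"travel":[0,0,16],"roll":0,"jaw":0},{"travel":[0,0,0],"roll":0,"jaw":0}]'

```text
clock: 4.2
tcp_pos: [440.7, 261.7, 37.5]
tcp_rot: [2.382, 2.047, -0.004]
ft_force: [-0.2, 0.6, 0.4]
grip_width: 87.9
finger_force: 0.0
```

Call:
arm_command --motion '[{"travel":[0,0,0],"roll":0,"jaw":1},{"travel":[0,0,0],"roll":0,"jaw":1},{"travel":[0,0,0],"roll":0,"jaw":1},{"travel":[0,0,0],"roll":0,"jaw":1},{"travel":[0,0,0],"roll":0,"jaw":1},{"travel":[0,0,0],"roll":0,"jaw":1}]'

```text
clock: 4.8
tcp_pos: [440.4, 263.8, 39.5]
tcp_rot: [2.38, 2.05, 0.001]
ft_force: [-0.4, -0.9, 6.6]
grip_width: 63.9
finger_force: 30.0
```

Call:
arm_command --motion '[{"travel":[0,0,-10],"roll":0,"jaw":1},{"travel":[0,0,-25],"roll":0,"jaw":1},{"travel":[0,0,-30],"roll":0,"jaw":1},{"travel":[0,0,-30],"roll":0,"jaw":1},{"travel":[0,0,-30],"roll":0,"jaw":1},{"travel":[0,0,-30],"roll":0,"jaw":1},{"travel":[0,0,-20],"roll":0,"jaw":1},{"travel":[0,0,0],"roll":0,"jaw":1},{"travel":[0,0,0],"roll":0,"jaw":1}]'

```text
clock: 5.7
tcp_pos: [440.0, 263.1, 213.4]
tcp_rot: [2.38, 2.05, -0.001]
ft_force: [0.0, -0.8, -5.0]
grip_width: 63.4
finger_force: 30.0
```

Call:
arm_command --motion '[{"travel":[0,0,0],"roll":-5,"jaw":1},{"travel":[0,0,0],"roll":-5,"jaw":1},{"travel":[0,0,0],"roll":-5,"jaw":1},{"travel":[0,0,0],"roll":-4,"jaw":1},{"travel":[0,0,0],"roll":0,"jaw":1},{"travel":[0,0,0],"roll":0,"jaw":1}]'

```text
clock: 6.3
tcp_pos: [439.7, 263.2, 212.5]
tcp_rot: [-2.01, -2.413, 0.004]
ft_force: [-0.3, 0.3, -4.9]
grip_width: 64.0
finger_force: 30.0
```

Run:
```python
from h import *
go(570.5,-41,200,10.5)
```

```text
tcp [439.7 263.2 212.5] yang 10.41 q [-0.35  0.64 -0.45  1.94  0.44  0.66 -0.9 ] tool delta [-322.8   73.7   12.6] roll -0.1 F [-0.3  0.3 -4.9] 64.0
```

Call:
arm_command --motion '[{"travel":[-15,3,0],"roll":0,"jaw":1},{"travel":[-35,8,0],"roll":0,"jaw":1},{"travel":[-35,8,0],"roll":0,"jaw":1},{"travel":[-35,8,0],"roll":0,"jaw":1},{"travel":[-35,8,0],"roll":0,"jaw":1},{"travel":[-35,8,0],"roll":0,"jaw":1},{"travel":[-35,8,0],"roll":0,"jaw":1},{"travel":[-35,8,0],"roll":0,"jaw":1},{"travel":[-35,8,0],"roll":0,"jaw":1},{"travel":[-28,7,0],"roll":0,"jaw":1}]'

```text
clock: 7.3
tcp_pos: [572.0, -43.2, 212.8]
tcp_rot: [-2.013, -2.412, 0.003]
ft_force: [-0.0, 0.0, -4.6]
grip_width: 63.6
finger_force: 30.0
```

Call:
arm_command --motion '[{"travel":[0,0,0],"roll":0,"jaw":1},{"travel":[0,0,0],"roll":0,"jaw":1},{"travel":[0,0,0],"roll":0,"jaw":1}]'

```text
clock: 7.6
tcp_pos: [571.3, -38.8, 213.3]
tcp_rot: [-2.006, -2.416, -0.0]
ft_force: [-0.9, 0.8, -5.4]
grip_width: 63.5
finger_force: 30.0
```

Run:
```python
from h import *
go(570.5,-41,124,10.5)
t=arm.get_image('top');s=arm.get_image('scene')
o=np.zeros((480,800,3),np.uint8)
a=cv2.resize(t[150:270,320:420],None,fx=4,fy=4);b=cv2.resize(s[140:260,180:280],None,fx=4,fy=4);o[:,:400]=a;o[:,400:]=b
cv2.imwrite('pics/p2.png',o)
```

```text
tcp [571.3 -38.8 213.3] yang 10.58 q [ 0.29  0.72 -0.52  1.76  0.48  0.78 -0.28] tool delta [-2.1 -1.1 89.3] roll 0.1 F [-0.9  0.8 -5.4] 63.5
```

View pics/p2.png

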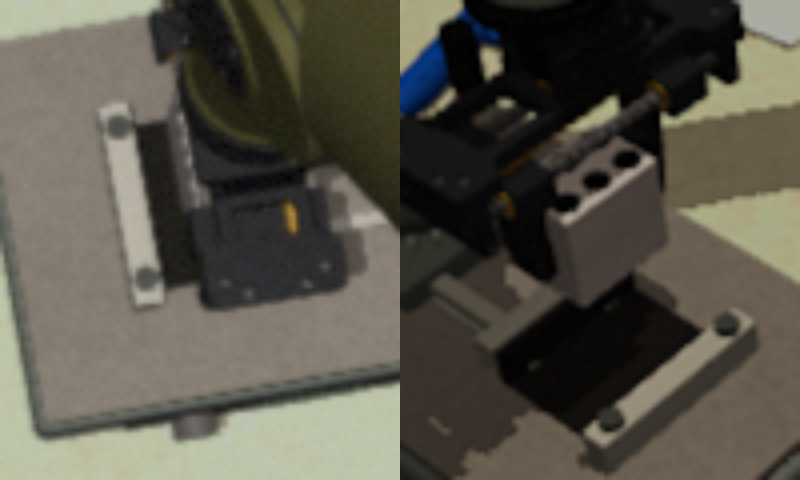

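The block is held upright, centred above the dark nest patch between the bars. In the left half the fixed bar is at (130,205). I'll lower it now.

Call:
arm_command --motion '[{"travel":[0,-1,15],"roll":0,"jaw":1},{"travel":[0,0,15],"roll":0,"jaw":1},{"travel":[0,0,15],"roll":0,"jaw":1},{"travel":[0,0,12],"roll":0,"jaw":1},{"travel":[0,0,12],"roll":0,"jaw":1},{"travel":[0,0,8],"roll":0,"jaw":1},{"travel":[0,0,6],"roll":0,"jaw":1},{"travel":[0,0,0],"roll":0,"jaw":1},{"travel":[0,0,0],"roll":0,"jaw":1}]'

```text
clock: 8.6
tcp_pos: [571.3, -40.4, 130.9]
tcp_rot: [2.009, 2.415, 0.001]
ft_force: [0.3, -0.1, -5.0]
grip_width: 63.9
finger_force: 30.0
```

Call:
arm_command --motion '[{"travel":[0,0,1.5],"roll":0,"jaw":1},{"travel":[0,0,0],"roll":0,"jaw":1},{"travel":[0,0,0],"roll":0,"jaw":1}]'

```text
clock: 8.9
tcp_pos: [571.2, -40.5, 129.5]
tcp_rot: [2.009, 2.415, 0.0]
ft_force: [-0.1, 0.4, -5.3]
grip_width: 63.7
finger_force: 30.0
```

Call:
arm_command --motion '[{"travel":[0,0,1.5],"roll":0,"jaw":1},{"travel":[0,0,0],"roll":0,"jaw":1},{"travel":[0,0,0],"roll":0,"jaw":1}]'

```text
clock: 9.2
tcp_pos: [571.0, -40.5, 127.7]
tcp_rot: [-2.009, -2.415, 0.0]
ft_force: [-0.4, 0.6, -4.4]
grip_width: 63.7
finger_force: 30.0
```

Call:
arm_command --motion '[{"travel":[0,0,1.5],"roll":0,"jaw":1},{"travel":[0,0,0],"roll":0,"jaw":1},{"travel":[0,0,0],"roll":0,"jaw":1}]'

```text
clock: 9.5
tcp_pos: [571.0, -40.5, 126.2]
tcp_rot: [2.009, 2.415, -0.0]
ft_force: [1.0, -1.2, -5.2]
grip_width: 63.8
finger_force: 30.0
```

Call:
arm_command --motion '[{"travel":[0,0,1.2],"roll":0,"jaw":1},{"travel":[0,0,0],"roll":0,"jaw":1},{"travel":[0,0,0],"roll":0,"jaw":1}]'

```text
clock: 9.8
tcp_pos: [571.0, -40.5, 125.0]
tcp_rot: [2.009, 2.415, -0.0]
ft_force: [-0.8, 0.1, -6.1]
grip_width: 63.8
finger_force: 30.0
```

Call:
arm_command --motion '[{"travel":[0,0,1.0],"roll":0,"jaw":1},{"travel":[0,0,0],"roll":0,"jaw":1},{"travel":[0,0,0],"roll":0,"jaw":1}]'

```text
clock: 10.1
tcp_pos: [571.1, -40.5, 124.6]
tcp_rot: [2.009, 2.415, 0.0]
ft_force: [-1.7, -1.2, 3.0]
grip_width: 64.0
finger_force: 30.0
```

Call:
arm_command --motion '[{"travel":[0,0,0.8],"roll":0,"jaw":1},{"travel":[0,0,0],"roll":0,"jaw":1},{"travel":[0,0,0],"roll":0,"jaw":1}]'

```text
clock: 10.4
tcp_pos: [571.1, -40.5, 124.6]
tcp_rot: [2.008, 2.414, -0.0]
ft_force: [-3.7, -0.3, 9.7]
grip_width: 63.9
finger_force: 30.0
```

Call:
arm_command --motion '[{"travel":[0,0,0],"roll":0,"jaw":0},{"travel":[0,0,0],"roll":0,"jaw":0},{"travel":[0,0,0],"roll":0,"jaw":0},{"travel":[0,0,0],"roll":0,"jaw":0},{"travel":[0,0,0],"roll":0,"jaw":0}]'

```text
clock: 10.9
tcp_pos: [571.1, -40.4, 123.1]
tcp_rot: [2.009, 2.415, 0.0]
ft_force: [-0.3, 0.1, -0.1]
grip_width: 88.0
finger_force: 0.0
```

Call:
arm_command --motion '[{"travel":[0,0,-8],"roll":0,"jaw":0},{"travel":[0,0,-15],"roll":0,"jaw":0},{"travel":[0,0,-25],"roll":0,"jaw":0},{"travel":[0,0,-30],"roll":0,"jaw":0},{"travel":[0,0,-30],"roll":0,"jaw":0},{"travel":[0,0,-25],"roll":0,"jaw":0},{"travel":[-30,0,0],"roll":0,"jaw":0},{"travel":[-40,0,0],"roll":0,"jaw":0},{"travel":[-40,-20,0],"roll":0,"jaw":0},{"travel":[-40,-30,0],"roll":0,"jaw":0}]'

```text
clock: 11.9
tcp_pos: [550.1, -198.0, 256.9]
tcp_rot: [2.006, 2.415, 0.003]
ft_force: [0.1, -1.3, -0.3]
grip_width: 88.0
finger_force: 0.0
```

Call:
arm_command --motion '[{"travel":[-30,-40,0],"roll":0,"jaw":0},{"travel":[-30,-20,0],"roll":0,"jaw":0},{"travel":[0,0,0],"roll":0,"jaw":0.5},{"travel":[0,0,0],"roll":0,"jaw":0.5},{"travel":[0,0,0],"roll":0,"jaw":0.5}]'

```text
clock: 12.4
tcp_pos: [502.1, -265.3, 256.8]
tcp_rot: [2.006, 2.417, 0.003]
ft_force: [-0.8, 0.6, -0.1]
grip_width: 66.0
finger_force: 0.0
```

Run:
```python
from h import *
go(529,-255,250)
t=arm.get_image('top');s=arm.get_image('scene')
o=np.zeros((560,800,3),np.uint8)
a=cv2.resize(t[150:250,320:490],(476,280));b=cv2.resize(s[130:260,130:310],(720,520))
o=np.zeros((600,800,3),np.uint8)
a=cv2.resize(t[130:260,320:495],(400,297),interpolation=2);b=cv2.resize(s[130:260,125:300],(800,594),interpolation=2)
cv2.imwrite('pics/p3.png',cv2.vconcat([np.hstack([cv2.resize(t[130:260,320:495],(400,297)),cv2.resize(t[150:250,320:450],(400,297))]),cv2.resize(s[140:235,130:310],(800,303))])[:600])
```

```text
tcp [ 502.1 -265.3  256.8] yang 10.64 q [ 0.74  0.67 -0.58  1.73  0.45  0.88  0.15] tool delta [ 5.1 28.3  6.8] roll None F [-0.8  0.6 -0.1] 66.0
```

View pics/p3.png

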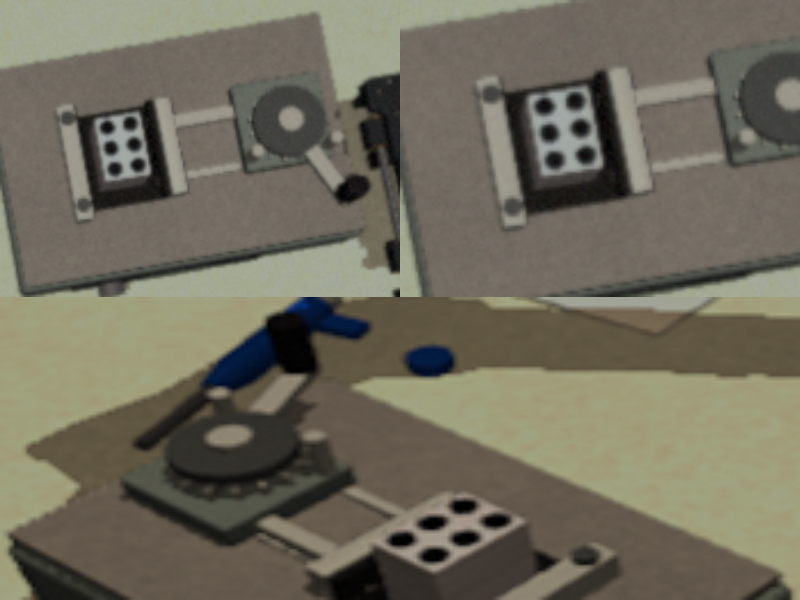

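The block stands square between the bars: top view, upper-right half, (568,130). The lever has not moved and its knob is free. Next I'll work out the knob position and the approach.

Run:
```python
from h import *
# knob top from both views
def tri(a,b):
    o1,d1=ray('top',[a]);o2,d2=ray('scene',[b]);d1=d1[0];d2=d2[0]
    A=np.c_[d1,-d2];k=np.linalg.lstsq(A,o2-o1,rcond=None)[0];return o1+k[0]*d1,o2+k[1]*d2
a=(np.array([687,343])+.5)/4-.5+[305,125]; b=[130+290/4.444,140+25/3.19]
print(tri(a,b),plane('scene',[b],176),plane('top',[a],176))
t=arm.get_image('top');s=arm.get_image('scene')
# dark blobs near the knob
for n,im,(x0,y0,x1,y1) in(('top',t,(460,200,484,220)),('scene',s,(185,140,205,165))):
    m=(im[y0:y1,x0:x1].max(2)<40).astype(np.uint8);k,l,st,c=cv2.connectedComponentsWithStats(m)
    for i in range(1,k):
        if st[i,4]>20: print(n,st[i]+[x0,y0,0,0,0],c[i]+[x0,y0])
piv=np.array([600.5,-204.2]);psi=np.radians(10.5)
for ad in(-25,-43,0):
    r=np.radians(ad);v=90*np.array([-np.cos(r),np.sin(r)]);P=piv+[np.cos(psi)*v[0]-np.sin(psi)*v[1],np.sin(psi)*v[0]+np.cos(psi)*v[1]]
    print(ad,P,proj('top',[[*P,176],[*P,131]]).round(1).tolist(),proj('scene',[[*P,176],[*P,131]]).round(1).tolist())
# hub in scene: light centre
print(proj('scene',[[*piv,131]]))
```

```text
(array([ 529.76869663, -257.03769749,  174.67083171]), array([ 528.3747075 , -256.05257   ,  174.12779856])) [[ 529.34651194 -253.64541734]] [[ 529.53138854 -256.64081735]]
top [467 207  14  12 112] [473.61607143 212.33035714]
scene [185 145  19  20 198] [194.76262626 154.6969697 ]
-25 [ 527.22960335 -256.46326601] [[476.3, 211.4], [470.3, 214.9]] [[195.4, 146.9], [199.0, 161.6]]
-43 [ 546.96594919 -276.54711746] [[485.6, 202.5], [479.2, 206.3]] [[184.1, 146.3], [188.0, 161.0]]
0 [ 512.00705832 -220.60119729] [[459.5, 218.2], [454.2, 221.4]] [[208.6, 151.4], [211.8, 166.1]]
[[183.29080148 185.21366299]]
```

Call:
arm_command --motion '[{"travel":[0,0,0],"roll":-8,"jaw":0},{"travel":[0,0,0],"roll":-8,"jaw":0},{"travel":[0,0,0],"roll":-8,"jaw":0},{"travel":[0,0,0],"roll":-8,"jaw":0},{"travel":[0,0,0],"roll":-8,"jaw":0},{"travel":[0,0,0],"roll":-8,"jaw":0},{"travel":[0,0,0],"roll":-8,"jaw":0},{"travel":[0,0,0],"roll":-8,"jaw":0},{"travel":[0,0,0],"roll":-8,"jaw":0},{"travel":[0,0,0],"roll":-8,"jaw":0}]'

```text
clock: 13.6
tcp_pos: [501.5, -266.3, 256.3]
tcp_rot: [-0.025, 3.141, -0.0]
ft_force: [-0.0, -0.6, 0.2]
grip_width: 88.2
finger_force: 0.0
```

Call:
arm_command --motion '[{"travel":[0,0,0],"roll":-8,"jaw":0},{"travel":[0,0,0],"roll":-8,"jaw":0},{"travel":[0,0,0],"roll":-8,"jaw":0},{"travel":[0,0,0],"roll":-8,"jaw":0},{"travel":[0,0,0],"roll":-3,"jaw":0},{"travel":[0,0,0],"roll":0,"jaw":0},{"travel":[0,0,0],"roll":0,"jaw":0}]'

```text
clock: 14.3
tcp_pos: [501.3, -266.6, 256.2]
tcp_rot: [-0.957, 2.992, 0.0]
ft_force: [-0.1, -0.5, 0.6]
grip_width: 88.3
finger_force: 0.0
```

Run:
```python
from h import *
go(528.5,-255.5,165,126)
```

```text
tcp [ 501.3 -266.6  256.2] yang 125.46 q [ 0.99  0.83 -1.1   1.72  0.82  1.13  1.82] tool delta [-28.6  -6.7  91.2] roll -0.5 F [-0.1 -0.5  0.6] 88.3
```

Call:
arm_command --motion '[{"travel":[-15,-3,0],"roll":0,"jaw":0},{"travel":[-14,-4,0],"roll":0,"jaw":0},{"travel":[0,0,15],"roll":0,"jaw":0},{"travel":[0,0,20],"roll":0,"jaw":0},{"travel":[0,0,20],"roll":0,"jaw":0},{"travel":[0,0,18],"roll":0,"jaw":0},{"travel":[0,0,18],"roll":0,"jaw":0},{"travel":[0,0,0],"roll":0,"jaw":0},{"travel":[0,0,0],"roll":0,"jaw":0}]'

```text
clock: 15.2
tcp_pos: [528.9, -255.7, 165.0]
tcp_rot: [0.958, -2.992, -0.001]
ft_force: [-0.3, -0.2, 1.3]
grip_width: 88.1
finger_force: 0.0
```

Call:
arm_command --motion '[{"travel":[0,0,0],"roll":0,"jaw":0.7},{"travel":[0,0,0],"roll":0,"jaw":0.7},{"travel":[0,0,0],"roll":0,"jaw":0.7},{"travel":[0,0,0],"roll":0,"jaw":0.7},{"travel":[0,0,0],"roll":0,"jaw":0.7},{"travel":[0,0,0],"roll":0,"jaw":0.7},{"travel":[0,0,0],"roll":0,"jaw":0.7},{"travel":[0,0,0],"roll":0,"jaw":0.7}]'

```text
clock: 16.0
tcp_pos: [528.8, -255.9, 165.2]
tcp_rot: [0.958, -2.992, 0.0]
ft_force: [-1.2, 0.3, 0.5]
grip_width: 27.2
finger_force: 0.0
```

Run:
```python
from h import *
go(528.5,-255.5,165,126)
s=arm.get_image('scene');t=arm.get_image('top')
cv2.imwrite('pics/p4.png',np.hstack([cv2.resize(s[110:210,140:240],(400,400)),cv2.resize(t[170:270,410:510],(400,400))]))
```

```text
tcp [ 528.8 -255.9  165.2] yang 125.5 q [ 0.9   0.96 -1.01  1.75  0.95  1.01  1.71] tool delta [0.  0.5 0.2] roll -0.5 F [-1.2  0.3  0.5] 27.2
```

View pics/p4.png

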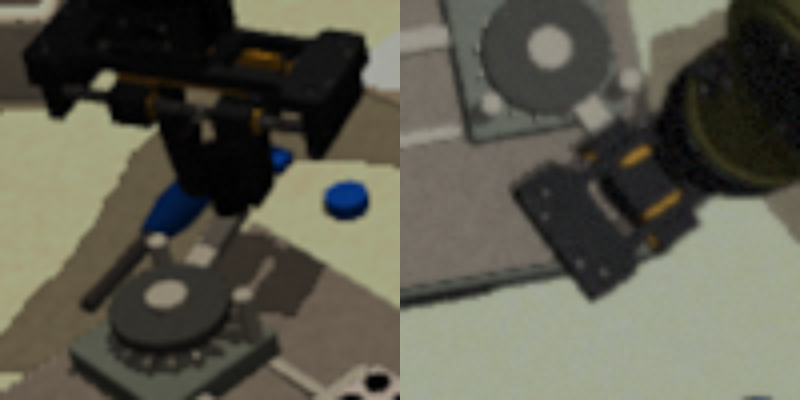

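The fingers straddle the knob (left half, about (215,165)), lined up with the lever arm. First, a short back swing.

Call:
arm_command --motion '[{"travel":[-0.2,-6.3,0],"roll":-4,"jaw":0.7},{"travel":[-0.2,-6.3,0],"roll":-4,"jaw":0.7},{"travel":[-0.2,-6.3,0],"roll":-4,"jaw":0.7},{"travel":[-0.1,-4.7,0],"roll":-3,"jaw":0.7},{"travel":[0,0,0],"roll":0,"jaw":0.7},{"travel":[0,0,0],"roll":0,"jaw":0.7}]'

```text
clock: 16.7
tcp_pos: [544.6, -273.0, 165.1]
tcp_rot: [1.338, -2.842, -0.0]
ft_force: [0.5, -0.2, 0.6]
grip_width: 26.2
finger_force: 0.0
```

```bash
cat >> h.py <<'E'
def lev():
    s=arm.sense();M=R.from_rotvec(s['tcp_rot']).as_matrix();v=s['tcp_pos'][:2]-[600.5,-204.2];p=np.radians(10.5)
    x=v[0]*np.cos(p)+v[1]*np.sin(p);y=-v[0]*np.sin(p)+v[1]*np.cos(p);f=M.T@s['ft_force']
    print('t',s['clock'],'lever deg',round(np.degrees(np.arctan2(y,-x)),1),'r',round(np.hypot(x,y),1),'yaw-as-a',round(100.5-np.degrees(np.arctan2(M[1,1],M[0,1])),1),'Ftool',f.round(1),'z',round(s['tcp_pos'][2],1),'q',s['joint_pos'].round(2),s['grip_width'])
E
python3 -c "
from h import *
lev()"
```

```text
t 16.7 lever deg -40.4 r 88.6 yaw-as-a -39.9 Ftool [-0.2 -0.5 -0.6] z 165.1 q [ 0.92  1.   -1.06  1.68  0.98  1.08  2.  ] 26.178305199929195
```

Call:
arm_command --motion '[{"travel":[-0.3,7.8,0],"roll":5,"jaw":0.7},{"travel":[-0.3,7.8,0],"roll":5,"jaw":0.7},{"travel":[-0.3,7.8,0],"roll":5,"jaw":0.7},{"travel":[-0.3,7.8,0],"roll":5,"jaw":0.7},{"travel":[-0.3,7.8,0],"roll":5,"jaw":0.7},{"travel":[-0.3,7.8,0],"roll":5,"jaw":0.7},{"travel":[-0.3,7.8,0],"roll":5,"jaw":0.7},{"travel":[-0.3,7.8,0],"roll":5,"jaw":0.7}]'

```text
clock: 17.5
tcp_pos: [514.5, -221.8, 165.6]
tcp_rot: [-0.278, 3.127, -0.004]
ft_force: [2.5, -3.5, -1.9]
grip_width: 26.4
finger_force: 2.1
```

```bash
python3 -c "
from h import *
lev()"
```

```text
t 17.5 lever deg -1.0 r 87.8 yaw-as-a 0.3 Ftool [-1.8 -3.8  2. ] z 165.6 q [ 0.83  0.89 -0.91  1.83  0.91  0.9   1.22] 26.40752481969395
```

Call:
arm_command --motion '[{"travel":[-0.2,7.8,0],"roll":5,"jaw":0.7},{"travel":[-0.2,7.8,0],"roll":5,"jaw":0.7},{"travel":[-0.2,7.8,0],"roll":5,"jaw":0.7},{"travel":[-0.2,7.8,0],"roll":5,"jaw":0.7},{"travel":[-0.2,7.8,0],"roll":5,"jaw":0.7},{"travel":[-0.2,7.8,0],"roll":5,"jaw":0.7},{"travel":[-0.2,7.8,0],"roll":5,"jaw":0.7},{"travel":[-0.2,7.8,0],"roll":5,"jaw":0.7}]'

```text
clock: 18.3
tcp_pos: [522.5, -162.0, 165.6]
tcp_rot: [0.809, 3.034, -0.006]
ft_force: [-0.0, -5.3, 0.9]
grip_width: 26.6
finger_force: 2.0
```

```bash
python3 -c "
from h import *
lev()"
```

```text
t 18.3 lever deg 38.9 r 88.6 yaw-as-a 40.4 Ftool [-2.6 -4.6 -0.9] z 165.6 q [ 0.64  0.82 -0.74  1.87  0.79  0.77  0.5 ] 26.559053761919156
```

Call:
arm_command --motion '[{"travel":[-0.8,-12.5,0],"roll":-8,"jaw":0.7},{"travel":[-0.8,-12.5,0],"roll":-8,"jaw":0.7},{"travel":[-0.8,-12.5,0],"roll":-8,"jaw":0.7},{"travel":[-0.8,-12.5,0],"roll":-8,"jaw":0.7},{"travel":[-0.8,-12.5,0],"roll":-8,"jaw":0.7},{"travel":[-0.8,-12.5,0],"roll":-8,"jaw":0.7},{"travel":[-0.8,-12.5,0],"roll":-8,"jaw":0.7},{"travel":[-0.8,-12.5,0],"roll":-8,"jaw":0.7},{"travel":[-0.8,-12.5,0],"roll":-8,"jaw":0.7},{"travel":[-0.8,-12.5,0],"roll":-8,"jaw":0.7}]'

```text
clock: 19.3
tcp_pos: [542.1, -274.1, 165.1]
tcp_rot: [1.346, -2.837, -0.001]
ft_force: [-1.5, 0.8, 0.7]
grip_width: 26.5
finger_force: 0.6
```

```bash
python3 -c "
from h import *
lev()
s=arm.get_image('scene');t=arm.get_image('top')
cv2.imwrite('pics/p5.png',np.hstack([cv2.resize(s[130:250,180:300],(400,400)),cv2.resize(t[160:240,340:420],(400,400))]))"
```

```text
t 19.3 lever deg -39.6 r 91.1 yaw-as-a -40.3 Ftool [ 0.3  1.7 -0.7] z 165.1 q [ 0.93  1.01 -1.07  1.68  0.99  1.09  2.  ] 26.505722837154167
```

View pics/p5.png

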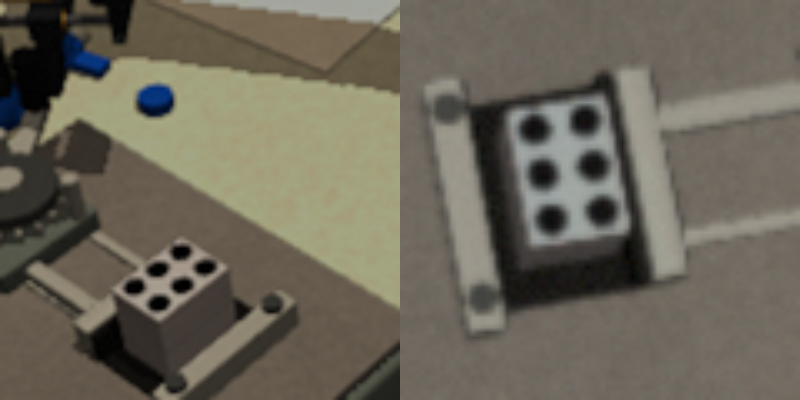

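The jaw has closed to about the block's near face (right half, (640,175)) and the block still stands square. Now the second closing swing.

Call:
arm_command --motion '[{"travel":[-0.5,7.8,0],"roll":5,"jaw":0.7},{"travel":[-0.5,7.8,0],"roll":5,"jaw":0.7},{"travel":[-0.4,7.8,0],"roll":5,"jaw":0.7},{"travel":[-0.3,7.8,0],"roll":5,"jaw":0.7},{"travel":[-0.3,7.8,0],"roll":5,"jaw":0.7},{"travel":[-0.3,7.8,0],"roll":5,"jaw":0.7},{"travel":[-0.3,7.8,0],"roll":5,"jaw":0.7},{"travel":[-0.3,7.8,0],"roll":5,"jaw":0.7}]'

```text
clock: 20.2
tcp_pos: [512.4, -221.4, 165.6]
tcp_rot: [-0.274, 3.127, -0.004]
ft_force: [2.5, -4.1, -2.0]
grip_width: 26.2
finger_force: 2.1
```

Call:
arm_command --motion '[{"travel":[-0.3,7.8,0],"roll":5,"jaw":0.7},{"travel":[-0.3,7.8,0],"roll":5,"jaw":0.7},{"travel":[-0.3,7.8,0],"roll":5,"jaw":0.7}]'

```text
clock: 20.5
tcp_pos: [511.0, -198.4, 165.8]
tcp_rot: [0.137, 3.136, -0.004]
ft_force: [2.6, -3.7, -1.9]
grip_width: 26.4
finger_force: 2.1
```

```bash
python3 -c "
from h import *
lev()"
```

```text
t 20.5 lever deg 14.2 r 89.6 yaw-as-a 15.5 Ftool [-3.  -3.5  1.9] z 165.8 q [ 0.77  0.86 -0.86  1.87  0.88  0.84  0.93] 26.445781639457852
```

Still closing freely, so I'll finish this swing and look at the jaw and block.

Call:
arm_command --motion '[{"travel":[-0.3,7.8,0],"roll":5,"jaw":0.7},{"travel":[-0.3,7.8,0],"roll":5,"jaw":0.7}]'

```text
clock: 20.7
tcp_pos: [513.4, -183.4, 165.8]
tcp_rot: [0.411, 3.112, -0.005]
ft_force: [2.2, -4.6, -1.3]
grip_width: 26.3
finger_force: 2.1
```

Call:
arm_command --motion '[{"travel":[-0.3,7.8,0],"roll":5,"jaw":0.7},{"travel":[-0.3,7.8,0],"roll":5,"jaw":0.7}]'

```text
clock: 20.9
tcp_pos: [518.1, -168.8, 165.8]
tcp_rot: [0.681, 3.065, -0.005]
ft_force: [1.2, -3.9, 0.3]
grip_width: 26.4
finger_force: 2.1
```

Call:
arm_command --motion '[{"travel":[-0.3,7.8,0],"roll":5,"jaw":0.7}]'

```text
clock: 21.0
tcp_pos: [521.4, -162.0, 165.7]
tcp_rot: [0.814, 3.033, -0.006]
ft_force: [0.6, -5.0, 1.0]
grip_width: 26.5
finger_force: 2.1
```

```bash
python3 -c "
from h import *
lev()
s=arm.get_image('scene');t=arm.get_image('top')
cv2.imwrite('pics/p6.png',np.hstack([cv2.resize(s[130:250,180:300],(400,400)),cv2.resize(t[160:240,340:420],(400,400))]))"
```

```text
t 21.0 lever deg 38.6 r 89.7 yaw-as-a 40.5 Ftool [-3. -4. -1.] z 165.7 q [ 0.65  0.82 -0.75  1.88  0.8   0.77  0.49] 26.545611018111916
```

View pics/p6.png

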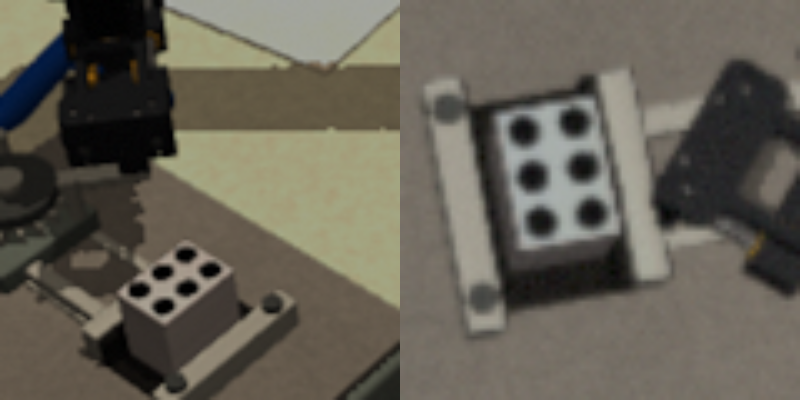

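```bash
python3 -c "
from h import *
def f(p,z):
    P=plane('top',np.float64(p)/5+[340-.4,160-.4] if 0 else (np.float64(p)-[400,0])/5+[339.6,159.6],z)-[570.5,-42];a=np.radians(10.5)
    return np.c_[P@[np.cos(a),np.sin(a)],P@[-np.sin(a),np.cos(a)]].round(1)
print('jaw now',f([(598,72),(628,68),(640,280),(672,276)],110))
print('jaw p5',f([(617,70),(648,66),(655,283),(687,276)],110))
print('fixed',f([(425,82),(456,80),(471,334),(504,327)],110))
print('holes',f([(523,130),(574,122),(532,178),(583,168),(541,222),(592,213)],145).mean(0))
print('holes p5',f([(535,128),(585,120),(543,174),(593,166),(551,219),(602,210)],145).mean(0))
"
```

```text
jaw now [[ 49.9 -23.4]
 [ 49.4 -37.3]
 [-49.2 -24.7]
 [-49.9 -39.4]]
jaw p5 [[ 49.3 -32.2]
 [ 48.7 -46.6]
 [-51.7 -31.2]
 [-51.  -46.2]]
fixed [[ 58.9  56.2]
 [ 57.4  41.9]
 [-60.8  55.8]
 [-60.2  40.4]]
holes [0.13333333 8.11666667]
holes p5 [0.51666667 3.18333333]
```

The block has been pushed to y≈8 mm, so about 10 mm of travel is left to the fixed bar. Next, a back swing and the third closing swing, with force checks.

Call:
arm_command --motion '[{"travel":[-0.9,-12.5,0],"roll":-8,"jaw":0.7},{"travel":[-0.9,-12.5,0],"roll":-8,"jaw":0.7},{"travel":[-0.9,-12.5,0],"roll":-8,"jaw":0.7},{"travel":[-0.9,-12.5,0],"roll":-8,"jaw":0.7},{"travel":[-0.9,-12.5,0],"roll":-8,"jaw":0.7},{"travel":[-0.9,-12.5,0],"roll":-8,"jaw":0.7},{"travel":[-0.9,-12.5,0],"roll":-8,"jaw":0.7},{"travel":[-0.9,-12.5,0],"roll":-8,"jaw":0.7},{"travel":[-0.9,-12.5,0],"roll":-8,"jaw":0.7},{"travel":[-0.9,-12.5,0],"roll":-8,"jaw":0.7}]'

```text
clock: 22.1
tcp_pos: [541.8, -273.8, 165.0]
tcp_rot: [1.347, -2.837, -0.002]
ft_force: [-1.4, 0.6, -0.3]
grip_width: 26.8
finger_force: 0.6
```

```bash
python3 -c "
from h import *
lev()"
```

```text
t 22.1 lever deg -39.3 r 91.0 yaw-as-a -40.3 Ftool [0.4 1.4 0.3] z 165.0 q [ 0.93  1.01 -1.08  1.68  0.99  1.1   1.99] 26.840766564866612
```

Call:
arm_command --motion '[{"travel":[-0.5,7.8,0],"roll":5,"jaw":0.7},{"travel":[-0.5,7.8,0],"roll":5,"jaw":0.7},{"travel":[-0.4,7.8,0],"roll":5,"jaw":0.7},{"travel":[-0.3,7.8,0],"roll":5,"jaw":0.7},{"travel":[-0.3,7.8,0],"roll":5,"jaw":0.7},{"travel":[-0.3,7.8,0],"roll":5,"jaw":0.7}]'

```text
clock: 22.7
tcp_pos: [515.7, -235.2, 165.4]
tcp_rot: [-0.552, 3.092, 0.001]
ft_force: [2.6, -2.6, -2.3]
grip_width: 26.4
finger_force: 1.7
```

Call:
arm_command --motion '[{"travel":[-0.3,7.8,0],"roll":5,"jaw":0.7},{"travel":[-0.3,7.8,0],"roll":5,"jaw":0.7}]'

```text
clock: 22.9
tcp_pos: [512.4, -221.7, 165.4]
tcp_rot: [-0.279, 3.127, -0.003]
ft_force: [2.7, -3.6, -1.7]
grip_width: 26.6
finger_force: 2.2
```

Call:
arm_command --motion '[{"travel":[-0.2,4.7,0],"roll":3,"jaw":0.7},{"travel":[-0.2,4.7,0],"roll":3,"jaw":0.7}]'

```text
clock: 23.1
tcp_pos: [511.2, -212.5, 165.5]
tcp_rot: [-0.117, 3.137, -0.003]
ft_force: [2.9, -3.5, -1.8]
grip_width: 26.6
finger_force: 2.1
```

Call:
arm_command --motion '[{"travel":[-0.2,4.7,0],"roll":3,"jaw":0.7},{"travel":[-0.2,4.7,0],"roll":3,"jaw":0.7}]'

```text
clock: 23.3
tcp_pos: [511.1, -203.3, 165.5]
tcp_rot: [0.048, 3.139, -0.003]
ft_force: [2.6, -4.1, -1.6]
grip_width: 26.7
finger_force: 2.1
```

Call:
arm_command --motion '[{"travel":[-0.2,4.7,0],"roll":3,"jaw":0.7},{"travel":[-0.2,4.7,0],"roll":3,"jaw":0.7}]'

```text
clock: 23.5
tcp_pos: [511.9, -194.1, 165.5]
tcp_rot: [0.212, 3.133, -0.004]
ft_force: [2.3, -3.9, -0.4]
grip_width: 26.8
finger_force: 2.1
```

Call:
arm_command --motion '[{"travel":[-0.2,4.7,0],"roll":3,"jaw":0.7}]'

```text
clock: 23.6
tcp_pos: [512.6, -189.5, 165.5]
tcp_rot: [0.294, 3.126, -0.004]
ft_force: [2.4, -4.8, -1.1]
grip_width: 26.7
finger_force: 2.1
```

Call:
arm_command --motion '[{"travel":[-0.2,4.7,0],"roll":3,"jaw":0.7}]'

```text
clock: 23.7
tcp_pos: [513.6, -185.0, 165.4]
tcp_rot: [0.376, 3.118, -0.004]
ft_force: [2.5, -4.3, -1.1]
grip_width: 26.4
finger_force: 2.1
```

```bash
python3 -c "
from h import *
lev()"
```

```text
t 23.7 lever deg 22.9 r 89.0 yaw-as-a 24.3 Ftool [-3.5 -3.6  1.1] z 165.4 q [ 0.73  0.85 -0.83  1.88  0.86  0.82  0.76] 26.445372241169704
```

Call:
arm_command --motion '[{"travel":[-0.1,4.7,0],"roll":3,"jaw":0.7}]'

```text
clock: 23.8
tcp_pos: [514.8, -180.6, 165.5]
tcp_rot: [0.458, 3.107, -0.004]
ft_force: [1.3, -4.6, -1.1]
grip_width: 26.2
finger_force: 2.1
```

Call:
arm_command --motion '[{"travel":[-0.1,4.7,0],"roll":3,"jaw":0.7}]'

```text
clock: 23.9
tcp_pos: [516.1, -176.1, 165.4]
tcp_rot: [0.539, 3.094, -0.004]
ft_force: [2.5, -4.3, -0.4]
grip_width: 26.4
finger_force: 2.1
```

Call:
arm_command --motion '[{"travel":[-0.1,4.7,0],"roll":3,"jaw":0.7}]'

```text
clock: 24.0
tcp_pos: [517.7, -171.8, 165.5]
tcp_rot: [0.62, 3.079, -0.004]
ft_force: [1.1, -5.9, 1.0]
grip_width: 26.6
finger_force: 2.1
```

Call:
arm_command --motion '[{"travel":[-0.1,4.7,0],"roll":3,"jaw":0.7}]'

```text
clock: 24.1
tcp_pos: [519.4, -167.6, 165.4]
tcp_rot: [0.7, 3.061, -0.004]
ft_force: [0.9, -5.4, -1.0]
grip_width: 26.1
finger_force: 2.1
```

Call:
arm_command --motion '[{"travel":[-0.1,4.7,0],"roll":3,"jaw":0.7}]'

```text
clock: 24.2
tcp_pos: [521.4, -163.4, 165.4]
tcp_rot: [0.78, 3.042, -0.005]
ft_force: [1.0, -4.8, 0.6]
grip_width: 26.9
finger_force: 2.1
```

```bash
python3 -c "
from h import *
lev()"
```

```text
t 24.2 lever deg 37.8 r 89.0 yaw-as-a 39.3 Ftool [-3.2 -3.7 -0.6] z 165.4 q [ 0.66  0.83 -0.77  1.88  0.82  0.78  0.5 ] 26.887515777402214
```

No grip yet. I'll do the back swing, then close the fourth time in small steps.

Call:
arm_command --motion '[{"travel":[-0.8,-12.5,0],"roll":-8,"jaw":0.7},{"travel":[-0.8,-12.5,0],"roll":-8,"jaw":0.7},{"travel":[-0.8,-12.5,0],"roll":-8,"jaw":0.7},{"travel":[-0.8,-12.5,0],"roll":-8,"jaw":0.7},{"travel":[-0.8,-12.5,0],"roll":-8,"jaw":0.7},{"travel":[-0.8,-12.5,0],"roll":-8,"jaw":0.7},{"travel":[-0.8,-12.5,0],"roll":-8,"jaw":0.7},{"travel":[-0.8,-12.5,0],"roll":-8,"jaw":0.7},{"travel":[-0.8,-12.5,0],"roll":-8,"jaw":0.7},{"travel":[-0.7,-10.0,0],"roll":-6.5,"jaw":0.7}]'

```text
clock: 25.2
tcp_pos: [541.4, -273.3, 165.0]
tcp_rot: [1.333, -2.844, -0.002]
ft_force: [-0.8, 0.8, 1.2]
grip_width: 26.7
finger_force: 0.6
```

Call:
arm_command --motion '[{"travel":[-0.5,6.3,0],"roll":4,"jaw":0.7},{"travel":[-0.4,4.7,0],"roll":3,"jaw":0.7},{"travel":[-0.3,4.7,0],"roll":3,"jaw":0.7},{"travel":[-0.2,4.7,0],"roll":3,"jaw":0.7}]'

```text
clock: 25.6
tcp_pos: [528.2, -257.0, 165.3]
tcp_rot: [-0.993, 2.98, 0.001]
ft_force: [0.5, 0.2, 0.1]
grip_width: 26.4
finger_force: 0.0
```

Call:
arm_command --motion '[{"travel":[-0.1,3.1,0],"roll":2,"jaw":0.7},{"travel":[-0.1,3.1,0],"roll":2,"jaw":0.7}]'

```text
clock: 25.8
tcp_pos: [524.8, -251.8, 165.4]
tcp_rot: [-0.89, 3.013, 0.001]
ft_force: [1.1, 0.1, -0.2]
grip_width: 26.5
finger_force: 0.1
```

```bash
python3 -c "
from h import *
lev()"
```

```text
t 25.8 lever deg -21.7 r 89.4 yaw-as-a -22.4 Ftool [-1.  -0.5  0.2] z 165.4 q [ 0.91  0.96 -1.03  1.76  0.97  1.02  1.64] 26.52165386939482
```

Call:
arm_command --motion '[{"travel":[-0.1,3.1,0],"roll":2,"jaw":0.7},{"travel":[-0.1,3.1,0],"roll":2,"jaw":0.7}]'

```text
clock: 26.0
tcp_pos: [521.7, -246.4, 165.4]
tcp_rot: [-0.784, 3.042, 0.001]
ft_force: [-0.2, -0.1, 0.7]
grip_width: 26.6
finger_force: 0.1
```

Call:
arm_command --motion '[{"travel":[-0.1,3.1,0],"roll":2,"jaw":0.7}]'

```text
clock: 26.1
tcp_pos: [520.3, -243.7, 165.4]
tcp_rot: [-0.73, 3.055, 0.001]
ft_force: [0.0, 0.2, -1.2]
grip_width: 26.4
finger_force: 0.1
```

Call:
arm_command --motion '[{"travel":[-0.1,3.1,0],"roll":2,"jaw":0.7}]'

```text
clock: 26.2
tcp_pos: [519.0, -240.9, 165.4]
tcp_rot: [-0.677, 3.067, 0.001]
ft_force: [0.5, -0.1, 0.2]
grip_width: 26.7
finger_force: 0.1
```

Call:
arm_command --motion '[{"travel":[-0.1,3.1,0],"roll":2,"jaw":0.7}]'

```text
clock: 26.3
tcp_pos: [518.0, -238.2, 165.4]
tcp_rot: [-0.623, 3.078, 0.001]
ft_force: [1.2, -0.4, -0.3]
grip_width: 26.4
finger_force: 0.9
```

```bash
python3 -c "
from h import *
lev()"
```

```text
t 26.3 lever deg -11.9 r 89.3 yaw-as-a -12.4 Ftool [-0.9 -0.9  0.3] z 165.4 q [ 0.88  0.93 -0.99  1.8   0.95  0.97  1.44] 26.4385558140396
```

Call:
arm_command --motion '[{"travel":[-0.1,3.1,0],"roll":2,"jaw":0.7}]'

```text
clock: 26.4
tcp_pos: [517.3, -236.1, 165.4]
tcp_rot: [-0.569, 3.088, -0.002]
ft_force: [3.3, -3.3, -2.3]
grip_width: 26.1
finger_force: 2.2
```

Call:
arm_command --motion '[{"travel":[-0.1,3.1,0],"roll":2,"jaw":0.7}]'

```text
clock: 26.5
tcp_pos: [516.7, -233.8, 165.4]
tcp_rot: [-0.513, 3.097, -0.003]
ft_force: [3.3, -3.5, -1.8]
grip_width: 26.8
finger_force: 2.2
```

Call:
arm_command --motion '[{"travel":[-0.1,3.1,0],"roll":2,"jaw":0.7}]'

```text
clock: 26.6
tcp_pos: [515.9, -231.1, 165.4]
tcp_rot: [-0.459, 3.106, -0.003]
ft_force: [3.5, -4.5, -2.9]
grip_width: 26.5
finger_force: 2.6
```

```bash
python3 -c "
from h import *
lev()"
```

```text
t 26.6 lever deg -7.1 r 88.7 yaw-as-a -6.3 Ftool [-2.  -5.3  2.9] z 165.4 q [ 0.86  0.92 -0.97  1.82  0.94  0.95  1.33] 26.549727900266348
```

Call:
arm_command --motion '[{"travel":[-0.1,3.1,0],"roll":2,"jaw":0.7}]'

```text
clock: 26.7
tcp_pos: [515.3, -228.5, 165.4]
tcp_rot: [-0.404, 3.113, -0.004]
ft_force: [3.7, -5.1, -3.0]
grip_width: 26.2
finger_force: 3.0
```

Call:
arm_command --motion '[{"travel":[-0.1,3.1,0],"roll":2,"jaw":0.7}]'

```text
clock: 26.8
tcp_pos: [514.7, -225.9, 165.4]
tcp_rot: [-0.349, 3.119, -0.005]
ft_force: [4.5, -5.9, -4.0]
grip_width: 26.4
finger_force: 3.5
```

```bash
python3 -c "
from h import *
lev()"
```

```text
t 26.8 lever deg -3.7 r 88.5 yaw-as-a -2.3 Ftool [-3.1 -6.7  4. ] z 165.4 q [ 0.85  0.91 -0.95  1.83  0.94  0.93  1.25] 26.433591814390297
```

Call:
arm_command --motion '[{"travel":[-0.1,3.1,0],"roll":2,"jaw":0.7}]'

```text
clock: 26.9
tcp_pos: [514.3, -223.3, 165.4]
tcp_rot: [-0.294, 3.125, -0.006]
ft_force: [5.1, -6.5, -3.4]
grip_width: 26.1
finger_force: 3.9
```

Call:
arm_command --motion '[{"travel":[-0.1,3.1,0],"roll":2,"jaw":0.7}]'

```text
clock: 27.0
tcp_pos: [513.9, -220.7, 165.4]
tcp_rot: [-0.239, 3.129, -0.007]
ft_force: [5.3, -7.0, -4.1]
grip_width: 26.3
finger_force: 4.3
```

Call:
arm_command --motion '[{"travel":[-0.1,3.1,0],"roll":2,"jaw":0.7}]'

```text
clock: 27.1
tcp_pos: [513.6, -218.1, 165.4]
tcp_rot: [-0.184, 3.133, -0.008]
ft_force: [5.7, -8.5, -2.8]
grip_width: 25.9
finger_force: 4.7
```

```bash
python3 -c "
from h import *
lev()"
```

```text
t 27.1 lever deg 1.4 r 88.0 yaw-as-a 3.8 Ftool [-4.6 -9.1  2.8] z 165.4 q [ 0.83  0.89 -0.93  1.84  0.93  0.9   1.14] 25.889552226813837
```

The push on the knob is about 9.3 N, inside the right range. I'll back off to the middle of the gap, open and lift clear.

Call:
arm_command --motion '[{"travel":[0,-2.5,0],"roll":0,"jaw":0.7},{"travel":[0,-2.0,0],"roll":0,"jaw":0.7},{"travel":[0,0,0],"roll":0,"jaw":0},{"travel":[0,0,0],"roll":0,"jaw":0},{"travel":[0,0,0],"roll":0,"jaw":0},{"travel":[0,0,0],"roll":0,"jaw":0},{"travel":[0,0,0],"roll":0,"jaw":0},{"travel":[0,0,0],"roll":0,"jaw":0}]'

```text
clock: 27.9
tcp_pos: [512.6, -219.0, 165.1]
tcp_rot: [0.192, -3.135, -0.001]
ft_force: [-0.1, -0.1, -1.1]
grip_width: 72.4
finger_force: 0.0
```

Call:
arm_command --motion '[{"travel":[0,0,-10],"roll":0,"jaw":0},{"travel":[0,0,-20],"roll":0,"jaw":0},{"travel":[0,0,-25],"roll":0,"jaw":0},{"travel":[0,0,-25],"roll":0,"jaw":0},{"travel":[0,0,-20],"roll":0,"jaw":0},{"travel":[0,-25,0],"roll":0,"jaw":0},{"travel":[0,-25,0],"roll":0,"jaw":0},{"travel":[0,0,0],"roll":0,"jaw":0},{"travel":[0,0,0],"roll":0,"jaw":0},{"travel":[0,0,0],"roll":0,"jaw":0}]'

```text
clock: 28.9
tcp_pos: [518.9, -267.5, 265.6]
tcp_rot: [-0.195, 3.135, 0.001]
ft_force: [0.2, -0.5, -0.8]
grip_width: 88.1
finger_force: 0.0
```

```bash
python3 -c "
from h import *
lev()
s=arm.get_image('scene');t=arm.get_image('top')
cv2.imwrite('pics/p7.png',np.hstack([cv2.resize(s[130:250,180:300],(400,400)),cv2.resize(t[160:240,340:420],(400,400))]))"
```

```text
t 28.9 lever deg -27.3 r 103.3 yaw-as-a 3.4 Ftool [-0.1 -0.6  0.8] z 265.6 q [ 0.94  0.81 -1.03  1.67  0.76  1.12  1.39] 88.05079806333228
```

View pics/p7.png

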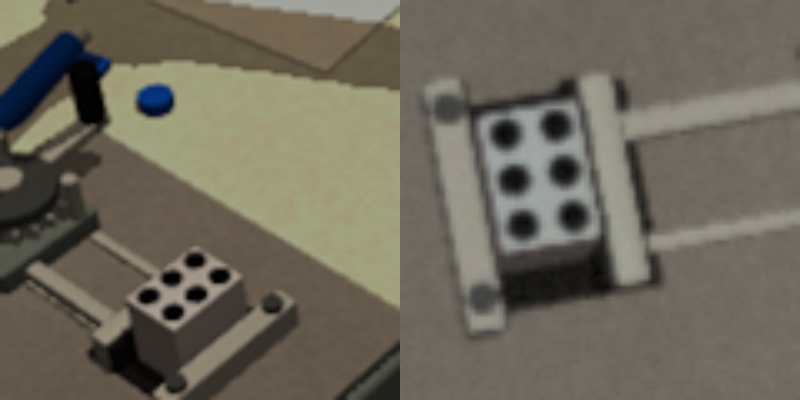

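The block is clamped square against the fixed bar (right half, (540,180)), the knob is free, and the gripper is clear.

```bash
python3 -c "
from bench import arm
print(arm.finish_job())"
```

```text
the job is handed in; nothing more can be done
None
```

The block stands upright on the platform, clamped square between the bars after four lever swings; the last push on the knob was about 9 N, which means roughly 43 N of grip, and the gripper was clear when I handed the job in at about 29 s (no verdict was returned).

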